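# Check a spindle pin on the go / no-go gap gauge

## Task

Check the brass pin on the gap gauge: hold it upright, lower it in front of the green go gap, push it straight through that gap and on along the lane until the red no-go gap stops it. Leave it standing upright on the gauge plate, up against the red jaws, and let go. Do not disturb the steel bush that stands nearby.

Things in the scene. Friction and masses are not known exactly. Their poses are not given: they have to be found in the camera images.
- pin_center (a point): Centre (half-way up) of the loose solid brass pin: a plain upright cylinder 28 mm in diameter and 80 mm tall, about 0.25 kg, standing on the bench; this point is 40 mm above its foot. z runs along the pin. Grip it across its diameter, in its upper half, so that the fingers pass above the jaws.
- gauge: Fixed gap gauge: dark plate 130 (x) x 116 (y) x 6 mm, origin at the centre of its underside, on the bench; z up, +x the direction of the push. Lane along y = 0. Two green jaws: go gap 40 mm wide from x = -32 to -14 mm, slanted lead-ins reaching to x = -44 mm, mouth there about 60 mm wide. Behind them an open bay to x = 44 mm, then two red jaws (no-go). All jaw tops are 30 mm above the bench.
- nogo_jaws: Pair of red no-go jaws fixed on the gauge; same origin and axes as the gauge. Gap 20 mm wide (y = -10 to +10 mm), front faces at x = 44 mm, backs at 62 mm, tops 30 mm above the bench. Rigid; the 28 mm pin cannot pass: it is stopped with its centre at about x = 34 mm when centred on the lane (30 mm if well off-centre).
- bush_center (a point): Centre of a loose grey steel bush (tube) 27 mm in diameter and 30 mm tall, standing on the bench: a bystander, to be left where it is. Not listed, but in the way: a fixed grey bench grinder 0.27 m tall stands to the right of the gauge and pin, from about y = 0.07 m to -0.27 m and x = 0.38 to 0.66 m; come over it higher than 0.3 m.

How it is judged:
On the way, in this order (a step that is already met when the one before it is completed fails the run):
1. the upright pin is lowered in front of the green go gap, its foot below the tops of the jaws (x of pin_center in the frame of gauge between -0.1 and -0.034 m and y of pin_center in the frame of gauge between -0.03 and 0.03 m and z of pin_center in the frame of gauge below 0.06 m and angle between pin_center's own z axis and vertical below 0.26 rad), for 0.05 s.
2. the pin is in the green go gap, low and upright (x of pin_center in the frame of gauge between -0.032 and -0.006 m and y of pin_center in the frame of gauge between -0.012 and 0.012 m and z of pin_center in the frame of gauge below 0.06 m and angle between pin_center's own z axis and vertical below 0.26 rad), for 0.02 s.
3. the pin, low and upright, is pressed against the red no-go jaws, which stop it (x of pin_center in the frame of gauge between 0.024 and 0.042 m and z of pin_center in the frame of gauge below 0.06 m and angle between pin_center's own z axis and vertical below 0.26 rad and contact force between pin and nogo_jaws above 1 N), for 0.05 s.
At the end, for the whole second after the job is handed in: The pin stands upright (within 10 degrees) and at rest on the gauge plate between the two gaps, its centre within 20 mm of the lane's middle line and not more than about 15 mm short of where the red jaws stop it, released (x of pin_center in the frame of gauge between 0.018 and 0.042 m and y of pin_center in the frame of gauge between -0.02 and 0.02 m and z of pin_center in the frame of gauge between 0.042 and 0.05 m and angle between pin_center's own z axis and vertical below 0.17 rad and linear speed of pin below 0.02 m/s); the robot touches nothing.
It fails at once if the steel bush is moved more than 30 mm (distance of bush_center from where it was at the start of the episode above 0.03 m).
It also fails if it takes over 48 s, if anything falls off the work surface, if the arm or the gripper's body presses on something with over 40 N, if the wrist force passes 120 N, or if a joint passes its speed limit or range.

## Robot

A 7-joint arm with a two-finger parallel gripper is mounted at the origin on a cart in front of the work surface, level with it; the furniture and walls round the work are solid. World frame = base frame: x ahead of the robot, y to its left, z up, the work surface at z = 0. Lengths are in m, angles in rad, forces in N, time in s.
With the tool pointing down it reaches from about 0.4 to 0.85 m from the base axis. Payload 10.4 kg.
Tool frame: the origin (TCP) lies midway between the tips of the shut fingers; the grasp point (between the pads) lies 19 mm behind it (r.tcp_to_grasp is the z of the grasp point in the tool frame, in m); z points along the fingers, x is the direction in which the jaws open and shut, and the axes are right-handed (so a half turn about z gives the same grasp; the last joint's range is limited). The gripper opens to 87 mm and grips with 3 to 60 N. Pads are 19 mm wide; open, the fingers measure 117 mm over their backs; the gripper's body (75 mm by 190 mm) begins 51 mm behind the grasp point.
Start: joints at [1.299, 0.332, -0.065, 1.46, 0.022, 1.35, -0.088], TCP at [0.154, -0.606, 0.223] pointing down, gripper open.
Joint ranges: [-2.6, 2.6], [-0.5, 2.12], [-1.47, 1.34], [0.16, 2.42], [-1.27, 4.41], [0.06, 2.06], [-2.6, 2.6]. Speed limits (rad/s): [2.22, 2.22, 2.79, 2.79, 3.14, 3.14, 3.14].

## Interface

Orientations are given as a unit quaternion [x, y, z, w].
In Python, from bench import r, camera, close_job gives the robot as it stands. The module is installed in compiled form; this text tells all that it offers.
- The arm moves only by the shell command python3 -m crank 'ROWS' [FORCE]. ROWS is JSON, a list of rows, each an object of numbers: "x", "y", "z": the shift along the tool's x, y, z scaled (see below); "ax", "ay", "az": the turn, a rotation vector about the tool's x, y, z scaled (see below); "claw": the closure, from -1 (fully open) to 1 (shut), so that 0 is half open. A call has exactly 5 rows; each row is the pose to reach, as a shift and turn from the pose commanded when the call began, along the tool's axes at that moment; what a row does not reach only later rows make up. The controller multiplies each number of a shift by 1 m and each number of a turn by 2 rad. A row lasts 1/12 s, in which the tool goes at most 41.7 mm and 7.16 degrees, less where a joint would pass 70% of its speed; a pose out of reach is approached as far as the arm can. A call with a number of a shift or a turn outside -1 to 1 is refused whole. A call with a gripper value outside its range is refused whole. The fingers move at their own pace and stop on an object; FORCE is the grip in N (left out, the last holds). Time passes only in rows, so rows that repeat a pose let the fingers close, or fill a call up. It gives the time, the measured TCP pose, the force and the opening at its end, in the units of the state.
- r.read_state(): the state, without advancing time (a new reading comes with each control period).
- camera(name): name is "scene" or "top" or "wrist"; returns a dict with "color" (400x640x3 uint8, blue, green, red), "fx", "fy", "cx", "cy" (pixels), "eye" and "orientation" of the camera in the world. Camera axes: x right, y down, z forward; pixel columns grow to the right and rows downward; lengths in m; the calibration is good to about 2 mm. The wrist camera is an equidistant fisheye: a pixel r from the principal point sees the ray r / f radians off the axis. A picture is of the moment at which its call begins. There is no depth.
- close_job(): hands the job in, once; it reports no verdict.
The state is a dict: "time": time; "joint_positions": joint angles; "joint_vel": joint speeds; "joint_torque": joint torques, N m; "ee_pos": TCP position; "eef_rot": TCP orientation; "ft_force": force on the tool from outside, world axes, zero at the start; "torque": the same for the moment, N m; "width": finger opening in m.
Only numpy, scipy, OpenCV 4.12 (cv2) and the standard library are available. Lean on these libraries where they do the work, as an engineer would, in place of code of your own. Each camera call takes 0.05 s, during which the arm holds its last target. There are 200 camera calls.

## Working session

There is one attempt and no reset: what is moved stays moved. The work goes in short steps, Python scripts to look and compute and a shell command to move; the robot and the scene stay as the last step left them, time stands still between calls to the robot, and variables do not carry over. Pictures are saved under pics/ and viewed, about 8 in all and at most 12, crops included, and the job is handed in when it is done.

```bash
mkdir -p pics
python3 - <<'E'
from bench import r,camera
import cv2,json
s=r.read_state();print({k:s[k] for k in('time','ee_pos','eef_rot','ft_force','width')},r.tcp_to_grasp)
for n in('scene','top'):
    c=camera(n);cv2.imwrite(f'pics/{n}0.png',c['color']);print(n,{k:c[k] for k in c if k!='color'})
E
```

```text
{'time': 0.0, 'ee_pos': array([ 0.15380328, -0.605381  ,  0.22176911]), 'eef_rot': array([ 7.89384667e-01, -6.13898477e-01, -5.83307527e-04, -4.08842429e-04]), 'ft_force': array([-0.14486613,  0.54199906,  0.44509605]), 'width': 0.08719597640245397} -0.0187
scene {'fx': 503.72605069491516, 'fy': 503.72605069491516, 'cx': 330.1547146325621, 'cy': 192.15585580385067, 'eye': array([ 0.91676778, -0.16316756,  0.69759355]), 'orientation': array([ 0.85483196,  0.38165828, -0.13447013, -0.3248339 ])}
top {'fx': 483.7101046642576, 'fy': 483.7101046642576, 'cx': 319.90524201971954, 'cy': 191.25656200100352, 'eye': array([0.43309991, 0.24113863, 0.90175826]), 'orientation': array([-0.70157559,  0.71126139, -0.03174263,  0.02985512])}
```

View pics/scene0.png

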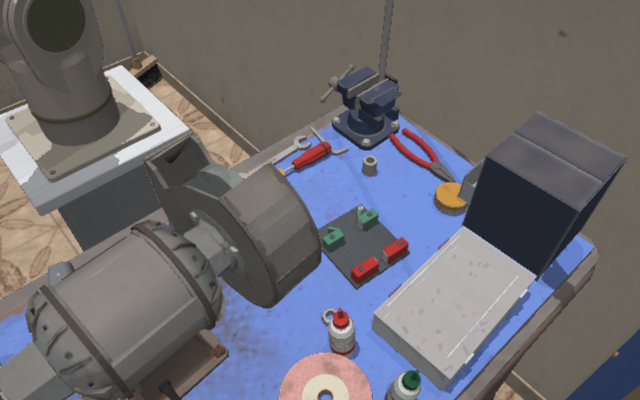

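View pics/top0.png

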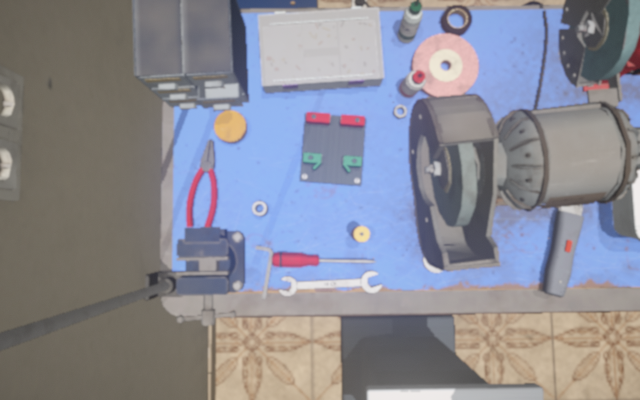

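The top view shows the pin's yellow top at about (362,233), the bush at (260,208), the gauge around (334,148) with red jaws at (317,118) and (352,120), and green ones at (313,160) and (352,162). The grinder is to the right, from about x=410 px.

```bash
cat > h.py <<'E'
import numpy as np,cv2
from scipy.spatial.transform import Rotation as R
def pix2w(c,uv,z):
    d=R.from_quat(c['orientation']).apply([(uv[0]-c['cx'])/c['fx'],(uv[1]-c['cy'])/c['fy'],1])
    return c['eye']+d*(z-c['eye'][2])/d[2]
def blobs(m,n=3):
    k,l,s,ce=cv2.connectedComponentsWithStats(m.astype(np.uint8))
    return [(s[i],ce[i]) for i in 1+np.argsort(-s[1:,4])[:n]]
E
python3 - <<'E'
from bench import camera
from h import *
c=camera('top');im=c['color'];hsv=cv2.cvtColor(im,cv2.COLOR_BGR2HSV).astype(int)
H,S,V=hsv[...,0],hsv[...,1],hsv[...,2]
def roi(m,x0,x1,y0,y1):
    o=np.zeros_like(m);o[y0:y1,x0:x1]=m[y0:y1,x0:x1];return o
red=roi(((H<8)|(H>172))&(S>140)&(V>80),295,375,105,190)
grn=roi((H>50)&(H<90)&(S>80),295,375,105,190)
yel=roi((H>12)&(H<35)&(S>70)&(V>110),345,380,215,250)
dark=roi(V<110,290,380,105,200)
bush=roi(S<80,245,275,195,222)
for n,m,z in(('red',red,.03),('grn',grn,.03),('yel',yel,.08),('dark',dark,.006),('bush',bush,.03)):
    for s,ce in blobs(m,2): print(n,s,ce.round(1),pix2w(c,ce,z).round(4))
    if n=='dark':
        box=cv2.boxPoints(cv2.minAreaRect(np.argwhere(dark|red|grn)[:,::-1].astype(np.float32)))
        print([pix2w(c,b,.006)[:2].round(4) for b in box])
crop=im[100:250,240:390];cv2.imwrite('pics/crop.png',cv2.resize(crop,None,fx=4,fy=4,interpolation=cv2.INTER_CUBIC))
E
```

```text
red [308 114  21   8  99] [319.7 117.4] [0.6451 0.2367 0.03  ]
red [342 116  14   8  79] [348.1 119.6] [0.6403 0.1848 0.03  ]
grn [344 157  17  14 118] [350.9 162. ] [0.5619 0.1811 0.03  ]
grn [304 154  16  15 112] [312.8 159. ] [0.5683 0.2503 0.03  ]
yel [354 227  15  14 143] [360.6 233.6] [0.432  0.1705 0.08  ]
[array([0.5568, 0.269 ]), array([0.6599, 0.2606]), array([0.6508, 0.1544]), array([0.5478, 0.1638])]
bush [251 200  17  17 186] [259.  207.9] [0.4806 0.3486 0.03  ]
```

View pics/crop.png

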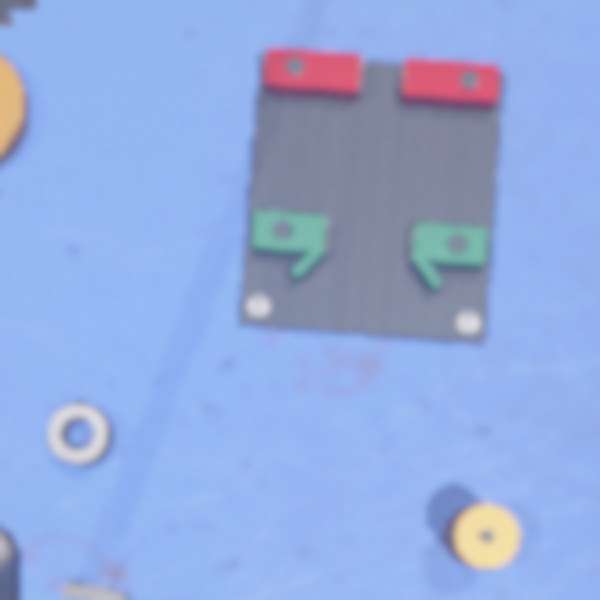

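The crop shows the gauge turned slightly. In crop pixels, the no-go gap's front middle is near (381,97), the go gap's middle is near (369,237), and the plate's front corners are (241,324) and (484,342). The pin's top is at (486,536).

Run:
```python
from bench import camera,r
from h import *
c=camera('top')
f=lambda p,z:pix2w(c,((p[0]+.5)/4-.5+240,(p[1]+.5)/4-.5+100),z)[:2]
for n,p,z in(('pin',(486,536),.08),('nogo',(381.5,97),.03),('go',(369.5,236),.03),('pl',(241,324),.006),('pr',(484,342),.006),('ro1',(266,50),.03),('ro2',(500,68),.03),('bush',(79,434),.03)):
    print(n,f(p,z).round(4))
a=f((381.5,97),.03);b=f((369.5,236),.03);l=f((241,324),.006);q=f((484,342),.006);o1=f((266,50),.03);o2=f((500,68),.03)
for d in(a-b,[ (l-q)[1],-(l-q)[0]],[(o1-o2)[1],-(o1-o2)[0]]): print('yaw deg',np.degrees(np.arctan2(d[1],d[0])),np.linalg.norm(d))
s=r.read_state();M=R.from_quat(s['eef_rot']).as_matrix();print(M.round(3))
```

```text
pin [0.4319 0.1697]
nogo [0.6327 0.2089]
go [0.5685 0.2155]
pl [0.5317 0.2752]
pr [0.5218 0.1623]
ro1 [0.6553 0.2616]
ro2 [0.6455 0.1544]
bush [0.4802 0.3478]
yaw deg -5.801350983420016 0.06451483574123357
yaw deg -5.037672871939672 0.11340600774423659
yaw deg -5.239296992614049 0.10763863586347304
[[ 0.246 -0.969 -0.   ]
 [-0.969 -0.246  0.001]
 [-0.001  0.    -1.   ]]
```

Four independent features agree on the gauge: origin about (0.590, 0.213), yaw about -5.3°. Pin is at (0.432, 0.170) and bush at (0.480, 0.348). I'll grip with the jaws along the lane (tool x along +x of the gauge), which holds the pin against tilting. First I lift, then swing over the grinder.

```bash
cat > plan.py <<'E'
import sys
from bench import r
from h import *
def st():
    s=r.read_state();M=R.from_quat(s['eef_rot']).as_matrix()
    g=M[:2,:2]@[0,0];yaw=np.degrees(np.arctan2(M[1,0],M[0,0]))
    print('t%.2f pos'%s['time'],s['ee_pos'].round(4),'yaw%.1f'%yaw,'F',s['ft_force'].round(1),'w%.4f'%s['width']);return s,M
if __name__=='__main__':
    s,M=st()
    if len(sys.argv)>1:
        x,y,z,yw=map(float,sys.argv[1:])
        T=R.from_euler('z',yw,degrees=True).as_matrix()@np.diag([1,-1,-1])
        print('shift',(M.T@(np.array([x,y,z])-s['ee_pos'])).round(4),'turn',(R.from_matrix(M.T@T).as_rotvec()/2).round(4))
E
python3 -m crank '[{"z":-0.2,"claw":-1},{"z":-0.2,"claw":-1},{"z":-0.2,"claw":-1},{"z":-0.2,"claw":-1},{"z":-0.2,"claw":-1}]' 25
python3 -m crank '[{"x":-0.065,"y":-0.192,"claw":-1},{"x":-0.065,"y":-0.192,"claw":-1},{"x":-0.065,"y":-0.192,"claw":-1},{"x":-0.065,"y":-0.192,"claw":-1},{"x":-0.065,"y":-0.192,"claw":-1}]'
python3 plan.py 0.5 -0.2 0.43 -40
```

```text
t0.20 pos [ 0.1538 -0.6056  0.2221] yaw-75.7 F [-0.5 -0.4  0.5] w0.0874
shift [-0.308  -0.4354 -0.2077] turn [-1.000e-04  4.000e-04 -3.119e-01]schema error: expected keys x, y, z, ax, ay, az, claw
schema error: expected keys x, y, z, ax, ay, az, claw
```

```bash
python3 -m crank '[{"x":0,"y":0,"z":-0.2,"ax":0,"ay":0,"az":0,"claw":-1},{"x":0,"y":0,"z":-0.2,"ax":0,"ay":0,"az":0,"claw":-1},{"x":0,"y":0,"z":-0.2,"ax":0,"ay":0,"az":0,"claw":-1},{"x":0,"y":0,"z":-0.2,"ax":0,"ay":0,"az":0,"claw":-1},{"x":0,"y":0,"z":-0.2,"ax":0,"ay":0,"az":0,"claw":-1}]' 25
python3 -m crank '[{"x":-0.065,"y":-0.192,"z":0,"ax":0,"ay":0,"az":0,"claw":-1},{"x":-0.065,"y":-0.192,"z":0,"ax":0,"ay":0,"az":0,"claw":-1},{"x":-0.065,"y":-0.192,"z":0,"ax":0,"ay":0,"az":0,"claw":-1},{"x":-0.065,"y":-0.192,"z":0,"ax":0,"ay":0,"az":0,"claw":-1},{"x":-0.065,"y":-0.192,"z":0,"ax":0,"ay":0,"az":0,"claw":-1}]'
python3 plan.py 0.5 -0.2 0.43 -40
```

```text
time: 0.62
ee_pos: [0.1538, -0.6055, 0.4261]
eef_rot: [0.789, -0.614, 0.001, 0.001]
ft_force: [-0.1, -0.1, 1.3]
width: 0.0869
time: 1.03
ee_pos: [0.3263, -0.4934, 0.4226]
eef_rot: [0.79, -0.613, 0.0, -0.0]
ft_force: [0.5, -0.2, -0.3]
width: 0.0873
t1.03 pos [ 0.3263 -0.4934  0.4226] yaw-75.7 F [ 0.5 -0.2 -0.3] w0.0873
shift [-0.2413 -0.241  -0.0072] turn [-3.000e-04 -1.000e-04 -3.112e-01]
```

```bash
python3 -m crank '[{"x":-0.12,"y":-0.12,"z":0,"ax":0,"ay":0,"az":-0.155,"claw":-1},{"x":-0.12,"y":-0.12,"z":0,"ax":0,"ay":0,"az":-0.155,"claw":-1},{"x":-0.12,"y":-0.12,"z":0,"ax":0,"ay":0,"az":-0.155,"claw":-1},{"x":-0.12,"y":-0.12,"z":0,"ax":0,"ay":0,"az":-0.155,"claw":-1},{"x":-0.12,"y":-0.12,"z":0,"ax":0,"ay":0,"az":-0.155,"claw":-1}]'
python3 -m crank '[{"x":-0.079,"y":-0.152,"z":0,"ax":0,"ay":0,"az":-0.155,"claw":-1},{"x":-0.079,"y":-0.152,"z":0,"ax":0,"ay":0,"az":-0.155,"claw":-1},{"x":-0.079,"y":-0.152,"z":0,"ax":0,"ay":0,"az":-0.155,"claw":-1},{"x":-0.079,"y":-0.152,"z":0,"ax":0,"ay":0,"az":-0.155,"claw":-1},{"x":-0.079,"y":-0.152,"z":0,"ax":0,"ay":0,"az":-0.155,"claw":-1}]' >/dev/null
python3 plan.py 0.432 0.17 0.42 -5.3
```

```text
time: 1.45
ee_pos: [0.4154, -0.3418, 0.4233]
eef_rot: [0.877, -0.48, 0.001, -0.001]
ft_force: [0.6, 0.7, -0.1]
width: 0.0868
t1.87 pos [ 0.5008 -0.1942  0.4226] yaw-39.6 F [ 0.6 -0.4  0. ] w0.0871
shift [-0.2852 -0.2366  0.0035] turn [-1.500e-03 -1.000e-04 -2.995e-01]
```

```bash
python3 -m crank '[{"x":-0.143,"y":-0.118,"z":0,"ax":0,"ay":0,"az":-0.15,"claw":-1},{"x":-0.143,"y":-0.118,"z":0,"ax":0,"ay":0,"az":-0.15,"claw":-1},{"x":-0.143,"y":-0.118,"z":0,"ax":0,"ay":0,"az":-0.15,"claw":-1},{"x":-0.143,"y":-0.118,"z":0,"ax":0,"ay":0,"az":-0.15,"claw":-1},{"x":-0.143,"y":-0.118,"z":0,"ax":0,"ay":0,"az":-0.15,"claw":-1}]'
python3 -m crank '[{"x":-0.101,"y":-0.155,"z":0,"ax":0,"ay":0,"az":-0.15,"claw":-1},{"x":-0.101,"y":-0.155,"z":0,"ax":0,"ay":0,"az":-0.15,"claw":-1},{"x":-0.101,"y":-0.155,"z":0,"ax":0,"ay":0,"az":-0.15,"claw":-1},{"x":-0.101,"y":-0.155,"z":0,"ax":0,"ay":0,"az":-0.15,"claw":-1},{"x":-0.101,"y":-0.155,"z":0,"ax":0,"ay":0,"az":-0.15,"claw":-1}]' >/dev/null
python3 plan.py 0.432 0.17 0.20 -5.3
python3 - <<'E'
from bench import camera
import cv2
c=camera('wrist');print({k:c[k] for k in c if k!='color'});cv2.imwrite('pics/w1.png',c['color'])
E
```

```text
time: 2.28
ee_pos: [0.4637, -0.0142, 0.4232]
eef_rot: [0.98, -0.197, 0.001, -0.0]
ft_force: [-0.5, 0.6, 0.5]
width: 0.0873
t2.70 pos [0.4304 0.1677 0.423 ] yaw-5.5 F [0.4 0.1 0.1] w0.0872
shift [ 0.0012 -0.0023  0.223 ] turn [-0.0004 -0.0005 -0.0018]
{'fx': 309.70691628693146, 'fy': 309.70691628693146, 'cx': 323.63280808973605, 'cy': 201.81526903353753, 'eye': array([0.43648012, 0.23434609, 0.58511005]), 'orientation': array([ 0.99128656, -0.04741216, -0.00577102,  0.12275887])}
```

View pics/w1.png

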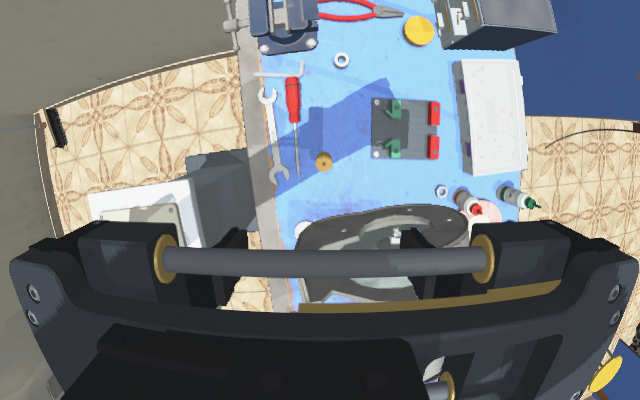

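The wrist view shows the pin's top at about (324,161), the gauge at (405,129), the bush at (341,60), and the fingers opening along world x. I check the pin by fisheye.

```bash
cat >> h.py <<'E'
def fish(c,uv,z):
    a=np.array([(uv[0]-c['cx'])/c['fx'],(uv[1]-c['cy'])/c['fy']]);t=np.linalg.norm(a)
    d=R.from_quat(c['orientation']).apply([*(a/t*np.sin(t)),np.cos(t)])
    return c['eye']+d*(z-c['eye'][2])/d[2]
E
python3 -m crank '[{"x":0,"y":0,"z":0.2,"ax":0,"ay":0,"az":0,"claw":-1},{"x":0,"y":0,"z":0.2,"ax":0,"ay":0,"az":0,"claw":-1},{"x":0,"y":0,"z":0.2,"ax":0,"ay":0,"az":0,"claw":-1},{"x":0,"y":0,"z":0.2,"ax":0,"ay":0,"az":0,"claw":-1},{"x":0,"y":0,"z":0.2,"ax":0,"ay":0,"az":0,"claw":-1}]'
python3 - <<'E'
from bench import camera
from h import *
c=camera('wrist');im=c['color'];cv2.imwrite('pics/w2.png',im)
np.savez('w2.npz',**c)
E
```

```text
time: 3.17
ee_pos: [0.4316, 0.1615, 0.2197]
eef_rot: [0.999, -0.051, -0.001, 0.001]
ft_force: [0.1, 0.4, 0.2]
width: 0.0871
```

View pics/w2.png

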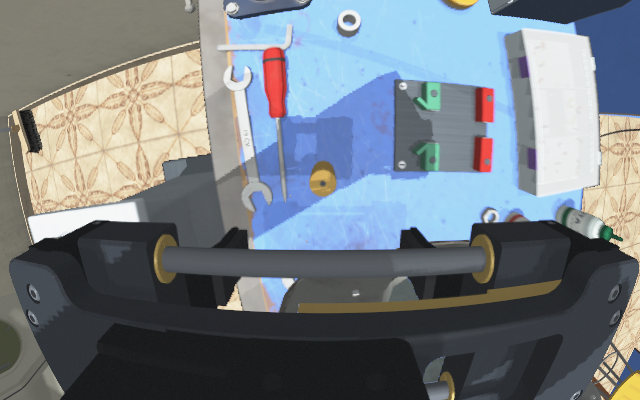

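Pin top at about (322,183); gauge corners near (396,80), (396,171). No-go gap middle near (477,129), go gap middle near (430,127).

```bash
python3 - <<'E'
from h import *
c=dict(np.load('w2.npz'));im=c['color'];hsv=cv2.cvtColor(im,cv2.COLOR_BGR2HSV).astype(int)
H,S,V=hsv[...,0],hsv[...,1],hsv[...,2]
print(c['eye'],c['orientation'])
crop=im[70:210,300:500];cv2.imwrite('pics/w2c.png',cv2.resize(crop,None,fx=4,fy=4,interpolation=cv2.INTER_CUBIC))
for n,p,z in(('pin',(322,183),.08),('cornL',(396,80),.006),('cornR',(395,171),.006),('go',(430,127),.03),('nogofront',(477,129),.03)): print(n,fish(c,p,z).round(4))
E
python3 plan.py 0.432 0.17 0.20 -5.3
```

```text
[0.4384975  0.22833115 0.38169325] [ 0.99101316 -0.05061122 -0.00721647  0.12360967]
pin [0.4305 0.1716 0.08  ]
cornL [0.5312 0.2767 0.006 ]
cornR [0.5206 0.164  0.006 ]
go [0.5616 0.2168 0.03  ]
nogofront [0.6247 0.212  0.03  ]
t3.22 pos [0.4292 0.1604 0.2144] yaw-5.9 F [-2.9 -2.1 -7.5] w0.0871
shift [ 0.0019 -0.0099  0.0144] turn [ 0.0016  0.004  -0.0052]
```

View pics/w2c.png

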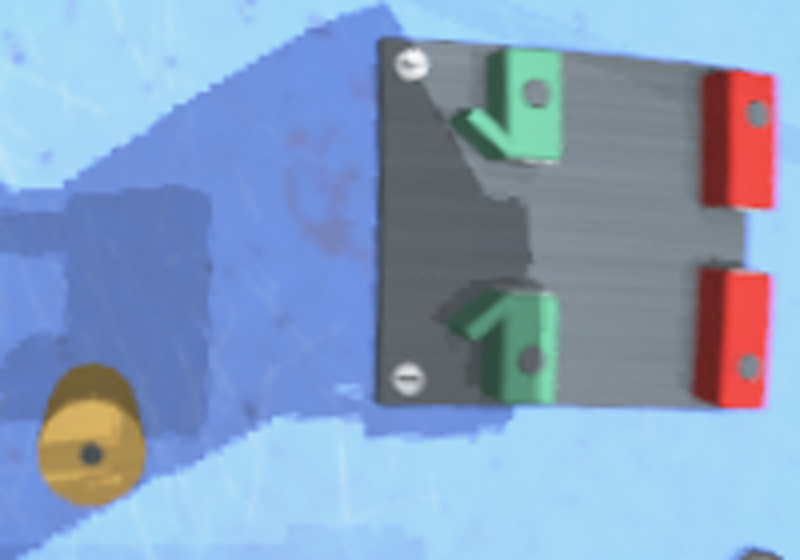

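```bash
python3 -m crank '[{"x":0,"y":0,"z":0,"ax":0,"ay":0,"az":0,"claw":-1},{"x":0,"y":0,"z":0,"ax":0,"ay":0,"az":0,"claw":-1},{"x":0,"y":0,"z":0,"ax":0,"ay":0,"az":0,"claw":-1},{"x":0,"y":0,"z":0,"ax":0,"ay":0,"az":0,"claw":-1},{"x":0,"y":0,"z":0,"ax":0,"ay":0,"az":0,"claw":-1}]'
python3 - <<'E'
from bench import r,camera
import cv2
s=r.read_state();print(s['joint_positions'].round(3),s['joint_vel'].round(3),s['joint_torque'].round(1),s['torque'].round(2))
c=camera('scene');cv2.imwrite('pics/s2.png',c['color'])
E
python3 plan.py 0.4315 0.171 0.20 -5.3
```

```text
time: 3.63
ee_pos: [0.4333, 0.1628, 0.2242]
eef_rot: [0.999, -0.051, 0.001, -0.0]
ft_force: [-0.1, 0.1, -0.2]
width: 0.0867
[ 0.387  0.013 -0.837  1.831  0.011  1.299 -0.555] [-0.001  0.003  0.     0.012  0.001 -0.005 -0.001] [  0.  -28.7  -0.3 -38.7  -0.1   0.    0. ] [ 0.   -0.1   0.02]
t3.68 pos [0.4331 0.1627 0.2238] yaw-5.9 F [-0.9  0.5  0.1] w0.0872
shift [-0.0025 -0.008   0.0238] turn [-0.0002 -0.001  -0.0048]
```

View pics/s2.png

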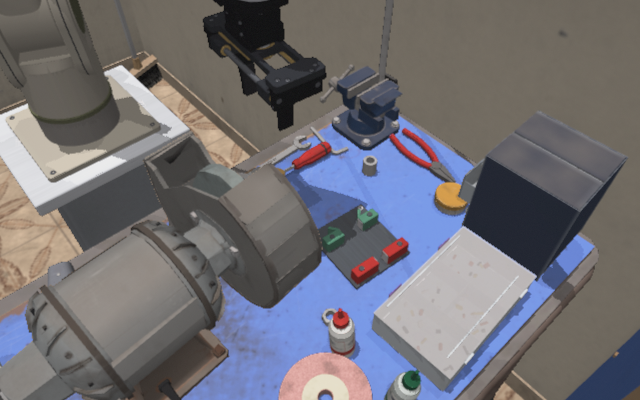

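No contact: forces are near zero and the gripper is clear of the grinder. The offset is just settling, so I correct it and descend in two stages.

```bash
python3 -m crank '[{"x":-0.002,"y":-0.008,"z":0.03,"ax":0,"ay":0,"az":-0.005,"claw":-1},{"x":-0.002,"y":-0.008,"z":0.06,"ax":0,"ay":0,"az":-0.005,"claw":-1},{"x":-0.002,"y":-0.008,"z":0.09,"ax":0,"ay":0,"az":-0.005,"claw":-1},{"x":-0.002,"y":-0.008,"z":0.1,"ax":0,"ay":0,"az":-0.005,"claw":-1},{"x":-0.002,"y":-0.008,"z":0.1,"ax":0,"ay":0,"az":-0.005,"claw":-1}]'
python3 -m crank '[{"x":0,"y":0,"z":0,"ax":0,"ay":0,"az":0,"claw":-1},{"x":0,"y":0,"z":0,"ax":0,"ay":0,"az":0,"claw":-1},{"x":0,"y":0,"z":0,"ax":0,"ay":0,"az":0,"claw":-1},{"x":0,"y":0,"z":0,"ax":0,"ay":0,"az":0,"claw":-1},{"x":0,"y":0,"z":0,"ax":0,"ay":0,"az":0,"claw":-1}]' >/dev/null
python3 plan.py 0.4315 0.171 0.043 -5.3
```

```text
time: 4.1
ee_pos: [0.4301, 0.1702, 0.121]
eef_rot: [0.999, -0.046, -0.002, 0.0]
ft_force: [-0.8, 0.2, -0.4]
width: 0.0874
t4.52 pos [0.4318 0.1708 0.1234] yaw-5.3 F [-0.6  0.4 -0.5] w0.0870
shift [-0.0005 -0.0002  0.0804] turn [-0.0001 -0.0008  0.0002]
```

Settled over the pin. Down 80 mm, settle, then close at 25 N.

```bash
python3 -m crank '[{"x":0,"y":0,"z":0.02,"ax":0,"ay":0,"az":0,"claw":-1},{"x":0,"y":0,"z":0.04,"ax":0,"ay":0,"az":0,"claw":-1},{"x":0,"y":0,"z":0.06,"ax":0,"ay":0,"az":0,"claw":-1},{"x":0,"y":0,"z":0.075,"ax":0,"ay":0,"az":0,"claw":-1},{"x":0,"y":0,"z":0.08,"ax":0,"ay":0,"az":0,"claw":-1}]'
python3 -m crank '[{"x":0,"y":0,"z":0,"ax":0,"ay":0,"az":0,"claw":-1},{"x":0,"y":0,"z":0,"ax":0,"ay":0,"az":0,"claw":-1},{"x":0,"y":0,"z":0,"ax":0,"ay":0,"az":0,"claw":-1},{"x":0,"y":0,"z":0,"ax":0,"ay":0,"az":0,"claw":-1},{"x":0,"y":0,"z":0,"ax":0,"ay":0,"az":0,"claw":-1}]'
python3 plan.py 0.4315 0.171 0.043 -5.3
python3 - <<'E'
from bench import camera
import cv2
c=camera('wrist');cv2.imwrite('pics/w3.png',c['color'][100:300,180:460])
E
```

```text
time: 4.93
ee_pos: [0.4303, 0.1702, 0.0409]
eef_rot: [0.999, -0.046, -0.001, 0.0]
ft_force: [-0.8, -0.3, -0.1]
width: 0.087
time: 5.35
ee_pos: [0.4318, 0.1708, 0.0433]
eef_rot: [0.999, -0.046, 0.001, -0.0]
ft_force: [0.7, 0.9, 0.1]
width: 0.0868
t5.35 pos [0.4318 0.1708 0.0433] yaw-5.3 F [0.7 0.9 0.1] w0.0868
shift [-0.0004 -0.0002  0.0003] turn [-0.0001 -0.0007  0.0002]
```

View pics/w3.png

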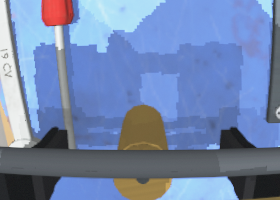

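The pin sits midway between the fingers at crop x≈145, with the fingers at about 55 and 238. Closing, then lifting 75 mm.

```bash
for i in 1 2; do python3 -m crank '[{"x":0,"y":0,"z":0,"ax":0,"ay":0,"az":0,"claw":1},{"x":0,"y":0,"z":0,"ax":0,"ay":0,"az":0,"claw":1},{"x":0,"y":0,"z":0,"ax":0,"ay":0,"az":0,"claw":1},{"x":0,"y":0,"z":0,"ax":0,"ay":0,"az":0,"claw":1},{"x":0,"y":0,"z":0,"ax":0,"ay":0,"az":0,"claw":1}]' 30; done
python3 -m crank '[{"x":0,"y":0,"z":-0.02,"ax":0,"ay":0,"az":0,"claw":1},{"x":0,"y":0,"z":-0.04,"ax":0,"ay":0,"az":0,"claw":1},{"x":0,"y":0,"z":-0.06,"ax":0,"ay":0,"az":0,"claw":1},{"x":0,"y":0,"z":-0.075,"ax":0,"ay":0,"az":0,"claw":1},{"x":0,"y":0,"z":-0.075,"ax":0,"ay":0,"az":0,"claw":1}]'
python3 -m crank '[{"x":0,"y":0,"z":0,"ax":0,"ay":0,"az":0,"claw":1},{"x":0,"y":0,"z":0,"ax":0,"ay":0,"az":0,"claw":1},{"x":0,"y":0,"z":0,"ax":0,"ay":0,"az":0,"claw":1},{"x":0,"y":0,"z":0,"ax":0,"ay":0,"az":0,"claw":1},{"x":0,"y":0,"z":0,"ax":0,"ay":0,"az":0,"claw":1}]' >/dev/null
python3 plan.py 0.5153 0.2201 0.118 -5.3
```

```text
time: 5.82
ee_pos: [0.4313, 0.1706, 0.0425]
eef_rot: [0.999, -0.046, -0.0, 0.0]
ft_force: [0.7, 0.3, -1.0]
width: 0.0615
time: 6.23
ee_pos: [0.4313, 0.1707, 0.0425]
eef_rot: [0.999, -0.046, 0.0, 0.0]
ft_force: [0.1, 0.5, 0.4]
width: 0.0286
time: 6.65
ee_pos: [0.4326, 0.1713, 0.1199]
eef_rot: [0.999, -0.046, 0.002, -0.0]
ft_force: [1.1, 1.4, -2.5]
width: 0.0272
t7.07 pos [0.4308 0.1706 0.1168] yaw-5.3 F [-0.  -0.4 -2.7] w0.0274
shift [ 0.0796 -0.0571 -0.0013] turn [0.0001 0.0006 0.0003]
```

The pin is held: opening is 27.4 mm and the wrist carries -2.7 N. Moving over the lane entry (gauge x = -75 mm).

```bash
python3 -m crank '[{"x":0.02,"y":-0.015,"z":0,"ax":0,"ay":0,"az":0,"claw":1},{"x":0.04,"y":-0.03,"z":0,"ax":0,"ay":0,"az":0,"claw":1},{"x":0.06,"y":-0.045,"z":0,"ax":0,"ay":0,"az":0,"claw":1},{"x":0.075,"y":-0.055,"z":0,"ax":0,"ay":0,"az":0,"claw":1},{"x":0.08,"y":-0.0575,"z":0,"ax":0,"ay":0,"az":0,"claw":1}]'
python3 -m crank '[{"x":0,"y":0,"z":0,"ax":0,"ay":0,"az":0,"claw":1},{"x":0,"y":0,"z":0,"ax":0,"ay":0,"az":0,"claw":1},{"x":0,"y":0,"z":0,"ax":0,"ay":0,"az":0,"claw":1},{"x":0,"y":0,"z":0,"ax":0,"ay":0,"az":0,"claw":1},{"x":0,"y":0,"z":0,"ax":0,"ay":0,"az":0,"claw":1}]' >/dev/null
python3 plan.py 0.5153 0.2206 0.053 -5.3
python3 - <<'E'
from bench import camera
from h import *
c=camera('wrist');np.savez('w4.npz',**c);cv2.imwrite('pics/w4.png',cv2.resize(c['color'][90:290,230:480],None,fx=3,fy=3))
E
```

```text
time: 7.48
ee_pos: [0.5178, 0.2219, 0.1168]
eef_rot: [0.999, -0.046, -0.0, -0.001]
ft_force: [-0.5, -1.0, -3.9]
width: 0.0274
t7.90 pos [0.5159 0.2201 0.1177] yaw-5.3 F [ 0.1 -0.7 -3. ] w0.0268
shift [-0.0007 -0.0005  0.0647] turn [ 0.0004 -0.0003  0.0001]
```

View pics/w4.png

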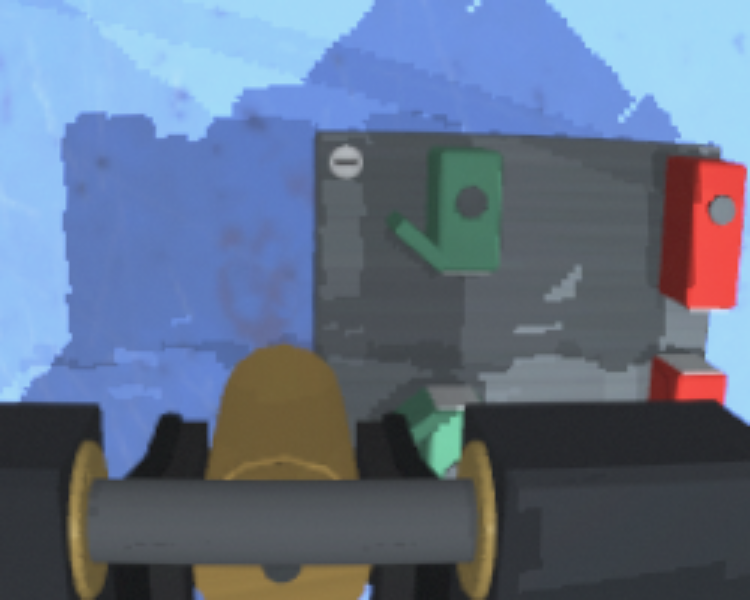

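The held pin is upright, with its top hole at crop (282,570). The left go jaw's inner top edge is at (443..498,270), and the left red jaw's inner top edge at (690..737,307). I check the pin's lateral offset from the lane.

Run:
```python
from h import *
c=dict(np.load('w4.npz'))
f=lambda p,z:fish(c,(230+(p[0]-1)/3,90+(p[1]-1)/3),z)
O=np.array([.590,.2137]);u=R.from_euler('z',-5.3,degrees=True).as_matrix()[:2,:2]
for n,p,z in(('pin',(282,571),.155),('goL in back top(-14,20)',(498,270),.03),('plateL(-65,58)',(316,131),.006),('redL in front(44,10)',(690,305),.03),('redL in back(62,10)',(737,308),.03)):
    w=f(p,z);print(n,w[:2].round(4),'gauge',(u.T@(w[:2]-O)*1000).round(1))
```

```text
pin [0.5155 0.219 ] gauge [-74.6  -1.6]
goL in back top(-14,20) [0.5775 0.2374] gauge [-14.7  22.5]
plateL(-65,58) [0.531  0.2787] gauge [-64.8  59.3]
redL in front(44,10) [0.6363 0.2225] gauge [45.3 13. ]
redL in back(62,10) [0.6524 0.2202] gauge [61.5 12.3]
```

Same-camera comparison: the pin is about 3 mm off the lane towards -y, so I correct that and lower to a foot height of about 10 mm.

```bash
python3 -m crank '[{"x":0,"y":-0.003,"z":0.015,"ax":0,"ay":0,"az":0,"claw":1},{"x":0,"y":-0.003,"z":0.03,"ax":0,"ay":0,"az":0,"claw":1},{"x":0,"y":-0.003,"z":0.045,"ax":0,"ay":0,"az":0,"claw":1},{"x":0,"y":-0.003,"z":0.058,"ax":0,"ay":0,"az":0,"claw":1},{"x":0,"y":-0.003,"z":0.064,"ax":0,"ay":0,"az":0,"claw":1}]'
python3 -m crank '[{"x":0,"y":0,"z":0,"ax":0,"ay":0,"az":0,"claw":1},{"x":0,"y":0,"z":0,"ax":0,"ay":0,"az":0,"claw":1},{"x":0,"y":0,"z":0,"ax":0,"ay":0,"az":0,"claw":1},{"x":0,"y":0,"z":0,"ax":0,"ay":0,"az":0,"claw":1},{"x":0,"y":0,"z":0,"ax":0,"ay":0,"az":0,"claw":1}]' >/dev/null
python3 plan.py 0.5672 0.2182 0.053 -5.3
```

```text
time: 8.37
ee_pos: [0.5157, 0.2229, 0.0519]
eef_rot: [0.999, -0.046, -0.001, 0.001]
ft_force: [-0.1, -0.3, -1.9]
width: 0.0272
t8.78 pos [0.517  0.2237 0.0543] yaw-5.3 F [ 0.  -0.6 -3.2] w0.0269
shift [0.0505 0.0009 0.0013] turn [-0.0002 -0.0006  0.0002]
```

```bash
python3 -m crank '[{"x":0.01,"y":0,"z":0,"ax":0,"ay":0,"az":0,"claw":1},{"x":0.02,"y":0,"z":0,"ax":0,"ay":0,"az":0,"claw":1},{"x":0.03,"y":0,"z":0,"ax":0,"ay":0,"az":0,"claw":1},{"x":0.04,"y":0,"z":0,"ax":0,"ay":0,"az":0,"claw":1},{"x":0.05,"y":0,"z":0,"ax":0,"ay":0,"az":0,"claw":1}]'
python3 -m crank '[{"x":0,"y":0,"z":0,"ax":0,"ay":0,"az":0,"claw":1},{"x":0,"y":0,"z":0,"ax":0,"ay":0,"az":0,"claw":1},{"x":0,"y":0,"z":0,"ax":0,"ay":0,"az":0,"claw":1},{"x":0,"y":0,"z":0,"ax":0,"ay":0,"az":0,"claw":1},{"x":0,"y":0,"z":0,"ax":0,"ay":0,"az":0,"claw":1}]'
python3 plan.py 0.6149 0.214 0.053 -5.3
```

```text
time: 9.2
ee_pos: [0.5677, 0.2186, 0.0534]
eef_rot: [0.999, -0.046, 0.0, 0.0]
ft_force: [-0.4, 0.2, -3.4]
width: 0.0274
time: 9.62
ee_pos: [0.5659, 0.2192, 0.0536]
eef_rot: [0.999, -0.046, -0.0, 0.0]
ft_force: [-0.4, -0.3, -4.2]
width: 0.0278
t9.62 pos [0.5659 0.2192 0.0536] yaw-5.2 F [-0.4 -0.3 -4.2] w0.0278
shift [0.0493 0.0007 0.0006] turn [0.0001 0.     0.0005]
```

In the go gap with no side force. On through the bay to gauge x ≈ +24 mm, lowering 2 mm.

```bash
python3 -m crank '[{"x":0.01,"y":0,"z":0,"ax":0,"ay":0,"az":0,"claw":1},{"x":0.02,"y":0,"z":0,"ax":0,"ay":0,"az":0,"claw":1},{"x":0.03,"y":0,"z":0.001,"ax":0,"ay":0,"az":0,"claw":1},{"x":0.04,"y":0,"z":0.002,"ax":0,"ay":0,"az":0,"claw":1},{"x":0.048,"y":0,"z":0.002,"ax":0,"ay":0,"az":0,"claw":1}]'
python3 -m crank '[{"x":0.001,"y":0,"z":0,"ax":0,"ay":0,"az":0,"claw":1},{"x":0.002,"y":0,"z":0,"ax":0,"ay":0,"az":0,"claw":1},{"x":0.003,"y":0,"z":0,"ax":0,"ay":0,"az":0,"claw":1},{"x":0.004,"y":0,"z":0,"ax":0,"ay":0,"az":0,"claw":1},{"x":0.005,"y":0,"z":0,"ax":0,"ay":0,"az":0,"claw":1}]'
python3 plan.py 0.6249 0.2125 0.05 -5.3
```

```text
time: 10.03
ee_pos: [0.6154, 0.214, 0.0512]
eef_rot: [0.999, -0.046, 0.0, 0.0]
ft_force: [-0.0, -0.4, -2.9]
width: 0.0273
time: 10.45
ee_pos: [0.6189, 0.2143, 0.0517]
eef_rot: [0.999, -0.046, 0.0, 0.0]
ft_force: [-0.2, 0.2, -3.8]
width: 0.0273
t10.45 pos [0.6189 0.2143 0.0517] yaw-5.2 F [-0.2  0.2 -3.8] w0.0273
shift [0.0062 0.0012 0.0017] turn [ 0.0001 -0.      0.0005]
```

Now I creep forward 1 mm per row and watch the force.

```bash
python3 -m crank '[{"x":0.001,"y":0,"z":0,"ax":0,"ay":0,"az":0,"claw":1},{"x":0.002,"y":0,"z":0,"ax":0,"ay":0,"az":0,"claw":1},{"x":0.003,"y":0,"z":0,"ax":0,"ay":0,"az":0,"claw":1},{"x":0.004,"y":0,"z":0,"ax":0,"ay":0,"az":0,"claw":1},{"x":0.004,"y":0,"z":0,"ax":0,"ay":0,"az":0,"claw":1}]'
python3 -m crank '[{"x":0.001,"y":0,"z":0,"ax":0,"ay":0,"az":0,"claw":1},{"x":0.002,"y":0,"z":0,"ax":0,"ay":0,"az":0,"claw":1},{"x":0.003,"y":0,"z":0,"ax":0,"ay":0,"az":0,"claw":1},{"x":0.003,"y":0,"z":0,"ax":0,"ay":0,"az":0,"claw":1},{"x":0.003,"y":0,"z":0,"ax":0,"ay":0,"az":0,"claw":1}]'
```

```text
time: 10.87
ee_pos: [0.6233, 0.2137, 0.0515]
eef_rot: [0.999, -0.046, 0.0, 0.0]
ft_force: [-0.1, 0.4, -4.5]
width: 0.027
time: 11.28
ee_pos: [0.6248, 0.2131, 0.051]
eef_rot: [0.999, -0.046, -0.001, 0.001]
ft_force: [-4.9, -2.5, -1.4]
width: 0.027
```

Contact: -4.9 N along the lane. I press 1 mm more and hold, then ease back and lower to the plate.

```bash
python3 -m crank '[{"x":0.001,"y":0,"z":0,"ax":0,"ay":0,"az":0,"claw":1},{"x":0.001,"y":0,"z":0,"ax":0,"ay":0,"az":0,"claw":1},{"x":0.001,"y":0,"z":0,"ax":0,"ay":0,"az":0,"claw":1},{"x":0.001,"y":0,"z":0,"ax":0,"ay":0,"az":0,"claw":1},{"x":0.001,"y":0,"z":0,"ax":0,"ay":0,"az":0,"claw":1}]'
python3 -m crank '[{"x":-0.001,"y":0,"z":0,"ax":0,"ay":0,"az":0,"claw":1},{"x":-0.0025,"y":0,"z":0,"ax":0,"ay":0,"az":0,"claw":1},{"x":-0.0025,"y":0,"z":0.001,"ax":0,"ay":0,"az":0,"claw":1},{"x":-0.0025,"y":0,"z":0.0015,"ax":0,"ay":0,"az":0,"claw":1},{"x":-0.0025,"y":0,"z":0.0015,"ax":0,"ay":0,"az":0,"claw":1}]'
python3 plan.py
```

```text
time: 11.7
ee_pos: [0.6253, 0.2128, 0.0507]
eef_rot: [0.999, -0.046, -0.002, 0.001]
ft_force: [-7.6, -1.8, -1.7]
width: 0.0275
time: 12.12
ee_pos: [0.6244, 0.2133, 0.0499]
eef_rot: [0.999, -0.046, -0.0, 0.0]
ft_force: [-3.0, -2.1, -2.3]
width: 0.0272
t12.12 pos [0.6244 0.2133 0.0499] yaw-5.3 F [-3.  -2.1 -2.3] w0.0272
```

```bash
python3 -m crank '[{"x":-0.0005,"y":0,"z":0.0005,"ax":0,"ay":0,"az":0,"claw":1},{"x":-0.0005,"y":0,"z":0.001,"ax":0,"ay":0,"az":0,"claw":1},{"x":-0.0005,"y":0,"z":0.0015,"ax":0,"ay":0,"az":0,"claw":1},{"x":-0.0005,"y":0,"z":0.0015,"ax":0,"ay":0,"az":0,"claw":1},{"x":-0.0005,"y":0,"z":0.0015,"ax":0,"ay":0,"az":0,"claw":1}]'
python3 -m crank '[{"x":0,"y":0,"z":0.0005,"ax":0,"ay":0,"az":0,"claw":1},{"x":0,"y":0,"z":0.001,"ax":0,"ay":0,"az":0,"claw":1},{"x":0,"y":0,"z":0.001,"ax":0,"ay":0,"az":0,"claw":1},{"x":0,"y":0,"z":0.001,"ax":0,"ay":0,"az":0,"claw":1},{"x":0,"y":0,"z":0.001,"ax":0,"ay":0,"az":0,"claw":1}]'
```

```text
time: 12.53
ee_pos: [0.6242, 0.2136, 0.0487]
eef_rot: [0.999, -0.046, 0.0, 0.0]
ft_force: [-3.4, -2.0, 0.2]
width: 0.0273
time: 12.95
ee_pos: [0.6243, 0.2137, 0.0486]
eef_rot: [0.999, -0.046, 0.0, 0.0]
ft_force: [-5.8, -5.1, 7.7]
width: 0.0274
```

The pin is seated: z stopped at 0.0486 with +7.7 N upward. I ease the press, then open gradually.

```bash
python3 -m crank '[{"x":0,"y":0,"z":-0.001,"ax":0,"ay":0,"az":0,"claw":1},{"x":0,"y":0,"z":-0.001,"ax":0,"ay":0,"az":0,"claw":1},{"x":0,"y":0,"z":-0.001,"ax":0,"ay":0,"az":0,"claw":0.3},{"x":0,"y":0,"z":-0.001,"ax":0,"ay":0,"az":0,"claw":0.2},{"x":0,"y":0,"z":-0.001,"ax":0,"ay":0,"az":0,"claw":0}]'
python3 -m crank '[{"x":0,"y":0,"z":0,"ax":0,"ay":0,"az":0,"claw":-0.6},{"x":0,"y":0,"z":0,"ax":0,"ay":0,"az":0,"claw":-0.6},{"x":0,"y":0,"z":0,"ax":0,"ay":0,"az":0,"claw":-0.6},{"x":0,"y":0,"z":0,"ax":0,"ay":0,"az":0,"claw":-0.6},{"x":0,"y":0,"z":0,"ax":0,"ay":0,"az":0,"claw":-0.6}]'
python3 -m crank '[{"x":0,"y":0,"z":0,"ax":0,"ay":0,"az":0,"claw":-0.6},{"x":0,"y":0,"z":0,"ax":0,"ay":0,"az":0,"claw":-0.6},{"x":0,"y":0,"z":0,"ax":0,"ay":0,"az":0,"claw":-0.6},{"x":0,"y":0,"z":0,"ax":0,"ay":0,"az":0,"claw":-0.6},{"x":0,"y":0,"z":0,"ax":0,"ay":0,"az":0,"claw":-0.6}]'
python3 - <<'E'
from bench import camera
from h import *
c=camera('wrist');cv2.imwrite('pics/w5.png',cv2.resize(c['color'][90:290,230:480],None,fx=2,fy=2))
E
```

```text
time: 13.37
ee_pos: [0.6247, 0.2144, 0.049]
eef_rot: [0.999, -0.046, 0.001, -0.001]
ft_force: [-0.0, 0.5, -0.6]
width: 0.0354
time: 13.78
ee_pos: [0.6241, 0.2137, 0.0486]
eef_rot: [0.999, -0.046, 0.0, -0.0]
ft_force: [-1.2, 0.1, -0.6]
width: 0.0653
time: 14.2
ee_pos: [0.6241, 0.2137, 0.0485]
eef_rot: [0.999, -0.046, 0.0, 0.0]
ft_force: [-0.6, -0.6, -0.3]
width: 0.0694
```

View pics/w5.png

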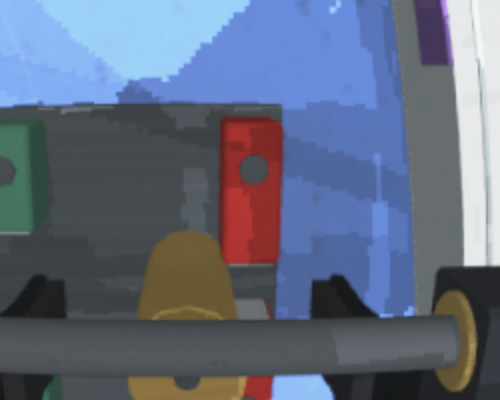

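The pin stands upright against the red jaws (top at crop (187,375)), clear of both fingers. I retreat straight up and check with the top and scene cameras.

```bash
python3 -m crank '[{"x":0,"y":0,"z":-0.01,"ax":0,"ay":0,"az":0,"claw":-0.6},{"x":0,"y":0,"z":-0.02,"ax":0,"ay":0,"az":0,"claw":-0.6},{"x":0,"y":0,"z":-0.04,"ax":0,"ay":0,"az":0,"claw":-0.6},{"x":0,"y":0,"z":-0.07,"ax":0,"ay":0,"az":0,"claw":-0.6},{"x":0,"y":0,"z":-0.1,"ax":0,"ay":0,"az":0,"claw":-0.6}]'
python3 -m crank '[{"x":0,"y":0,"z":-0.04,"ax":0,"ay":0,"az":0,"claw":-1},{"x":0,"y":0,"z":-0.08,"ax":0,"ay":0,"az":0,"claw":-1},{"x":0,"y":0,"z":-0.11,"ax":0,"ay":0,"az":0,"claw":-1},{"x":0,"y":0,"z":-0.12,"ax":0,"ay":0,"az":0,"claw":-1},{"x":0,"y":0,"z":-0.12,"ax":0,"ay":0,"az":0,"claw":-1}]'
python3 -m crank '[{"x":0,"y":0,"z":0,"ax":0,"ay":0,"az":0,"claw":-1},{"x":0,"y":0,"z":0,"ax":0,"ay":0,"az":0,"claw":-1},{"x":0,"y":0,"z":0,"ax":0,"ay":0,"az":0,"claw":-1},{"x":0,"y":0,"z":0,"ax":0,"ay":0,"az":0,"claw":-1},{"x":0,"y":0,"z":0,"ax":0,"ay":0,"az":0,"claw":-1}]'
python3 - <<'E'
from bench import camera
from h import *
c=camera('scene');w=camera('wrist');np.savez('w6.npz',**w)
a=cv2.resize(c['color'][110:310,280:480],(400,400));b=cv2.resize(w['color'][60:260,300:500],(400,400))
cv2.imwrite('pics/end.png',np.hstack([a,b]))
E
```

```text
time: 14.67
ee_pos: [0.6237, 0.2137, 0.1504]
eef_rot: [0.999, -0.046, -0.0, -0.0]
ft_force: [0.4, -0.1, 0.7]
width: 0.0695
time: 15.08
ee_pos: [0.6249, 0.2147, 0.2732]
eef_rot: [0.999, -0.046, 0.003, -0.001]
ft_force: [1.2, -0.4, 0.1]
width: 0.0859
time: 15.5
ee_pos: [0.6238, 0.2135, 0.2675]
eef_rot: [0.999, -0.046, -0.001, 0.0]
ft_force: [-0.1, 0.2, -0.1]
width: 0.0872
```

View pics/end.png

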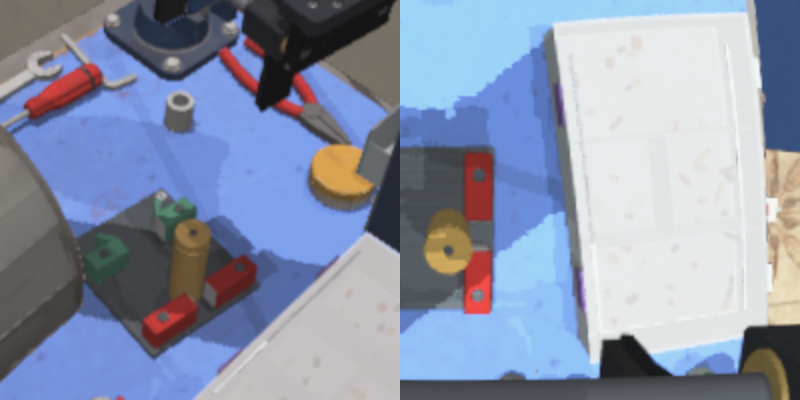

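The pin stands upright, touching the red jaws at the gap, and the bush is in its place at (180,110). One numeric check, then hand in.

Run:
```python
from h import *
from bench import close_job
w=dict(np.load('w6.npz'));p=fish(w,(323.8,185),.086)[:2]
u=R.from_euler('z',-5.3,degrees=True).as_matrix()[:2,:2]
g=(u.T@(p-[.590,.2145])*1000);print(p,g)
if 20<g[0]<42 and abs(g[1])<12: close_job();print('handed in')
```

```text
[0.62344803 0.21333874] [33.41229599  1.9333214 ]
the job is handed in; nothing more can be done
handed in
```

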